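Load the tube roller and set its speed

ROBOT

A 7-joint arm with a two-finger parallel gripper is mounted at the origin on the work surface. World frame = base frame: x ahead of the robot, y to its left, z up, the work surface at z = 0. Lengths are in mm, angles in rad, forces in N, time in s.
With the tool pointing down it reaches from about 400 to 875 mm from the base axis. Payload 4.4 kg.
Tool frame: the origin (TCP) lies between the finger pads; the fingertips stand ctrl.tip_reach ahead of it and the grasp point (between the pads) lies 8 mm behind it (ctrl.tip_reach is the distance from the TCP to the fingertips, in mm); z points along the fingers, y is the direction in which the jaws open and shut (so a half turn about z gives the same grasp; the last joint's range is limited). The gripper opens to 85 mm and grips with 20 to 120 N. Pads are 22 mm wide; open, the fingers measure 114 mm over their backs; the gripper's body (76 mm by 85 mm) begins 54 mm behind the grasp point. The pads swing forward as they close: fully open they stand 13 mm farther back than shut.
Start: joints at [-1.309, 0.628, 0.038, 1.517, -0.027, 0.996, -0.02], TCP at [209.251, 615.412, 242.313] pointing down, gripper open.
Joint ranges: [-3.06, 3.06], [-0.37, 2.12], [-1.25, 1.32], [0.18, 2.47], [-1.1, 4.24], [0.23, 1.98], [-2.94, 2.94]. Speed limits (rad/s): [2.57, 2.57, 3.14, 3.14, 3.14, 3.14, 3.14].

INTERFACE

Orientations are given as [roll, pitch, yaw] about the fixed x, y, z axes, in that order (R = Rz(yaw) Ry(pitch) Rx(roll)).
In Python, from cell import status, viewer, order, ctrl gives the robot as it stands.
- The arm moves only by the tool play_rows, never from a script. Its argument "series" is a list of rows, each a list of 5 numbers: the shift along the tool's x, y, z in cm, then the turn about the tool's z in degrees, then the closure, from 0 (fully open) to 1 (shut). In form: [[x, y, z, yaw, gripper], ...]. A call has 1 to 8 rows; each row is the pose to reach, as a shift and turn from the pose commanded when the call began, along the tool's axes at that moment; what a row does not reach only later rows make up. A row lasts 1/10 s, in which the tool goes at most 50 mm and 8.59 degrees, less where a joint would pass 70% of its speed; a pose out of reach is approached as far as the arm can. A call with a gripper value outside its range is refused whole. The fingers move at their own pace and stop on an object; the grip force is fixed at half the most. Time passes only in rows, so rows that repeat a pose let the fingers close. It gives the time, the measured TCP pose, the force and the opening at its end, in the units of the state.
- status.read_state(): the state, without advancing time (a new reading comes with each control period).
- viewer.get_image(name): name is "side" or "top"; returns a dict with "img" (420x560x3 uint8, red, green, blue), "vfov" (degrees; the focal length in pixels is half the picture's height over the tangent of half this angle, whatever the lens; pixels are square), "cx", "cy" (the principal point, pixels), "rvec" (rotation vector, rad) and "tvec" (3), from world to camera coordinates, as OpenCV has them. Camera axes: x right, y down, z forward; pixel columns grow to the right and rows downward; lengths in mm; the calibration is good to about 2 mm. A picture is of the moment at which its call begins. There is no depth.
- order.finish_job(): hands the job in, once; it reports no verdict.
The state is a dict: "clock": time; "qpos": joint angles; "qd": joint speeds; "tau": joint torques, N m; "eef_pos": TCP position; "tool_rot": TCP orientation; "force": force on the tool from outside, world axes, zero at the start; "torque": the same for the moment, N m; "width": finger opening in mm.
Only numpy, scipy, OpenCV 4.12 (cv2) and the standard library are available. Lean on these libraries where they do the work, as an engineer would, in place of code of your own. Each camera call takes 0.05 s, during which the arm holds its last target. There are 200 camera calls.

TASK

Lay the capped glass vial that lies on the bench gently across all four wheels of the tube roller, then swing the wire guard fully down over it. After that, set the roller's speed on the sloping control box: turn the one bar-shaped knob clockwise until its white line points straight up the slope, at the long mark, and leave the round knobs beside it untouched and everything else on the bench where it is.

Things in the scene. Friction and masses are not known exactly. Their poses are not given: they have to be found in the camera images.
- vial_mid (a point): Centre of the loose vial: a closed glass cylinder 26 mm in diameter and 120 mm long with a white cap of the same diameter at its +y end, 70 g. It lies on its side on the bench (centre 13 mm up) and rolls if nudged. The point's y axis is the vial's long axis; x and z turn with it as it rolls.
- nest (a point): Where the vial's centre comes to lie on the roller, 96.4 mm above the bench. y runs along the lying vial, x from the roller's front to its hinge side, z up. The vial rests in the groove on four rubber wheels 30 mm in diameter, 12 mm wide, at x = -18 and +18, y = -38 and +38 mm, centres 21.4 mm below this point. Between the wheels 64 mm along y are free for fingers, down to the 8 mm shafts.
- roller: The tube roller, fixed: a white box 185 x 190 mm, its deck 55 mm high, with bare metal and black rubber fittings. Origin under the nest, axes as nest. Its wheels do not turn. End plates inside y = -78 and +78 mm reach z = 87 mm; rests for the closed guard, up to z = 119 mm, stand at x = -60, y = -84 and +84 mm.
- guard (a joint): Wire guard of the roller, hinged along y behind the wheels: 0 = fully down, level over the vial; grows as it opens, about 1.8 to 2.05 rad at the start (standing up, leaning back away from the robot). Its hinge has friction: it stays where it is left and needs about 2 N at the bar.
- guard_bar (a point): Middle of the guard's free edge, a straight round steel bar 10 mm in diameter and 150 mm long along y, 130 mm from the hinge. It can be pinched from above (thin wires run from it to the hinge at 48 and 75 mm either side of the middle, none between). Its y axis is along the bar.
- guard_hinge (a point): Middle of the guard's hinge line, fixed on the roller: at x = +70 mm, z = +28.6 mm from nest, axes as there. With the guard down the bar lies 130 mm from here towards -x, at the same height, 70 mm above the roller's deck.
- speed (a joint): The bar-shaped speed knob: 0 when its white line points straight up the slope to the long mark; grows clockwise as seen from above the panel; -1.35 to -0.7 rad at the start. Friction 0.03 N m, it stays where it is left.
- speed_face (a point): Foot of the speed knob on its axis; does not turn; 3 mm above the panel face. z: the panel's outward normal (30 degrees from vertical, leaning to the robot), x: straight up the slope, y: along the row of knobs. The knob: a black disc 32 mm in diameter up to z = 6 mm, on it an upright bar 12 mm thick, 34 mm long, z = 6 to 36 mm, lying along the white line.
- control: The control box, fixed: aluminium panel 180 mm up the slope by 216 mm, black cheeks at its sides. Origin under the middle of the panel, whose face is 82 mm up there; x to the back. Four knobs stand in one row, 54 mm apart, in any order, 18 mm down the slope from the middle; four low sockets (6 mm high) lie 56 mm further down.
- trim1: Round ribbed knob, black, 29 mm in diameter, 19 mm high, in the same row as the speed knob; turns very easily; not to be touched. Origin on its axis at its foot, z along the panel's normal.
- trim1_rim (a point): Point on the top rim of round knob trim1, 12.5 mm from its axis, 19 mm up, at its white line; turns with it.
- trim2: Round ribbed knob, black, 29 mm in diameter, 19 mm high, in the same row as the speed knob; turns very easily; not to be touched. Origin on its axis at its foot, z along the panel's normal.
- trim2_rim (a point): Point on the top rim of round knob trim2, 12.5 mm from its axis, 19 mm up, at its white line; turns with it.
- trim3: Round ribbed knob, black, 29 mm in diameter, 19 mm high, in the same row as the speed knob; turns very easily; not to be touched. Origin on its axis at its foot, z along the panel's normal.
- trim3_rim (a point): Point on the top rim of round knob trim3, 12.5 mm from its axis, 19 mm up, at its white line; turns with it.
- flask: Bystander: conical glass flask, 72 mm wide, 106 mm high; origin at its underside. To be left alone.
- crucible: Bystander: small white ceramic cup, 42 mm wide, 34 mm high; origin at its underside. To be left alone.
- stopper: Bystander: rubber stopper, 34 mm wide, 30 mm high; origin at its underside. To be left alone.
- spatula: Bystander: narrow steel lab spatula, 165 mm long, 14 mm wide, lying; origin at its underside. To be left alone.
- beaker: Bystander: glass beaker, 68 mm wide, 90 mm high; origin at its underside. To be left alone.
- reagent: Bystander: amber glass bottle, 70 mm wide, 150 mm high; origin at its underside. To be left alone.
- mortar: Bystander: white ceramic bowl, 100 mm wide, 50 mm high; origin at its underside. To be left alone.
Things that resemble listed ones, but are neither listed nor needed, are in the scene too. Leave any black look-alike of the part that bears vial_mid alone.

How it is judged:
By the outcome, as a careful person would: the job done as asked, in the order asked, and still so for the second after the job is handed in, with the robot touching nothing.
It also fails if it takes over 67 s, if anything falls off the work surface, if the arm or the gripper's body presses on something with over 40 N, if the wrist force passes 120 N, or if a joint passes its speed limit or range.

## Working session

There is one attempt and no reset: what is moved stays moved. The work goes in short steps, Python scripts to look and compute and a tool call to move; the robot and the scene stay as the last step left them, time stands still between calls to the robot, and variables do not carry over. Pictures are saved under pics/ and viewed, about 8 in all and at most 12, crops included, and the job is handed in when it is done.

Besides the shell and the picture viewer there is one more tool, called after "Emit:" as name(argument=value, ...), one argument or row to a line, values as JSON. play_rows: Moves the arm, as the interface text tells. Its arguments: {"type":"object","properties":{"series":{"type":"array","items":{"type":"array","items":{"type":"number"}}}},"required":["series"]}

```bash
mkdir -p pics; ls; cat > h.py <<'E'
import numpy as np, cv2
from cell import status, viewer, order, ctrl
from scipy.spatial.transform import Rotation as Rn
def grab(name,fn=None):
    d=viewer.get_image(name)
    if fn: cv2.imwrite('pics/'+fn,d['img'][:,:,::-1])
    np.savez('/tmp/%s.npz'%name,**d)
    return d
def load(name):
    d=np.load('/tmp/%s.npz'%name); return {k:d[k] for k in d.files}
def cam(d):
    f=d['img'].shape[0]/2/np.tan(np.radians(float(d['vfov']))/2)
    R=cv2.Rodrigues(np.array(d['rvec'],float))[0]; t=np.array(d['tvec'],float).ravel()
    return f,R,t
def ray(d,u,v):
    f,R,t=cam(d); r=R.T@np.array([(u-d['cx'])/f,(v-d['cy'])/f,1.]); return -R.T@t,r/np.linalg.norm(r)
def onz(d,u,v,z):
    c,r=ray(d,u,v); return c+r*(z-c[2])/r[2]
def tri(d1,p1,d2,p2):
    c1,r1=ray(d1,*p1);c2,r2=ray(d2,*p2)
    s=np.linalg.lstsq(np.c_[r1,-r2],c2-c1,rcond=None)[0]
    a=c1+s[0]*r1;b=c2+s[1]*r2
    return (a+b)/2,np.linalg.norm(a-b)
def proj(d,P):
    f,R,t=cam(d); q=np.atleast_2d(P)@R.T+t; return np.c_[q[:,0]/q[:,2]*f+d['cx'],q[:,1]/q[:,2]*f+d['cy']]
E
python3 - <<'E'
from h import *
for n in ('side','top'):
    d=grab(n,n+'0.png'); print(n,d['vfov'],d['cx'],d['cy'],-cam(d)[1].T@cam(d)[2])
print(status.read_state(), ctrl.tip_reach)
E
```

```text
pics
side 44.33213159783516 284.54334315732723 200.2074633827546 [-185.3101113  -839.00809323  802.17517531]
top 55.57893379005792 277.0491629719319 207.4699869218176 [ 298.11297811    5.00296789 1124.54335018]
{'clock': 0.1, 'qpos': array([-1.30880989,  0.62927249,  0.03844939,  1.51826803, -0.02699947,
        0.9962709 , -0.01997922]), 'qd': array([-0.00078812, -0.00124419,  0.00041092, -0.00328576,  0.00032457,
       -0.00247581,  0.00049918]), 'tau': array([ 3.90917950e-03, -5.64519238e+01,  1.23085320e+00, -1.93969363e+01,
        1.13817374e-02,  5.49928940e-03, -2.48993751e-05]), 'eef_pos': array([209.06802228, 614.89620248, 241.46886583]), 'tool_rot': array([-3.13989210e+00,  2.10713121e-05,  2.81382355e+00]), 'force': array([-1.11049275, -0.09106496, -0.94567244]), 'torque': array([-0.0175089 ,  0.01942824, -0.01583366]), 'width': 85.46744245682645} 11.0
```

View pics/side0.png

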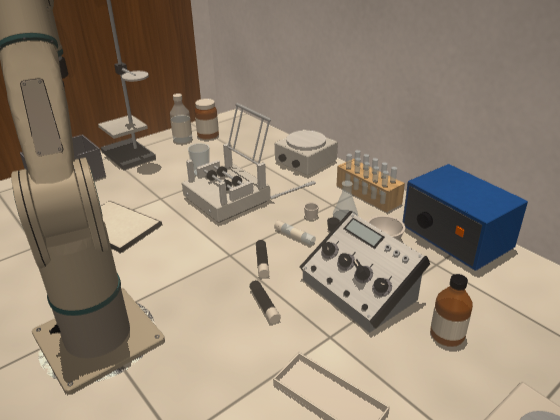

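View pics/top0.png

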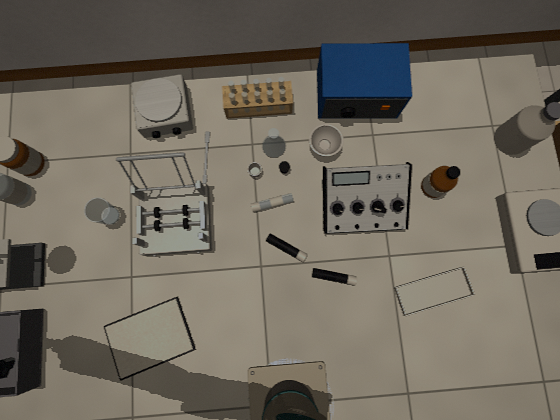

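Side view: glass vial at (295,233), black look-alikes at (262,257) and (265,300), roller at (227,185), control box at (365,265). Top view: vial (273,203), roller (172,220), control box (366,200), black look-alikes (286,246) and (333,277). The vial meant is the clear one with the white cap. I'll confirm it in an enlarged crop.

```bash
python3 - <<'E'
from h import *
T=load('top')['img'];S=load('side')['img']
def c(i,x0,y0,w,h,W,H): return cv2.resize(i[y0:y0+h,x0:x0+w],(W,H),interpolation=cv2.INTER_CUBIC)
m=np.vstack([np.hstack([c(T,110,140,120,120,400,400),c(T,315,155,100,100,400,400)]),
 np.hstack([c(T,240,180,80,40,400,200),c(S,260,210,80,40,400,200)])])
cv2.imwrite('pics/m1.png',m[:,:,::-1])
m=np.vstack([np.hstack([c(S,170,95,120,130,400,433),c(S,295,205,140,152,400,433)])])
cv2.imwrite('pics/m2.png',m[:,:,::-1])
E
```

```text
(no output)
```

View pics/m1.png

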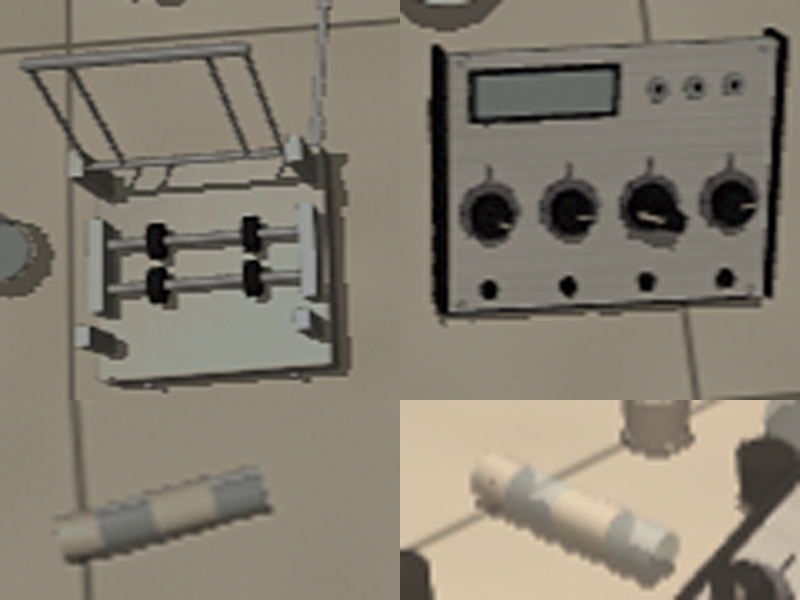

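View pics/m2.png

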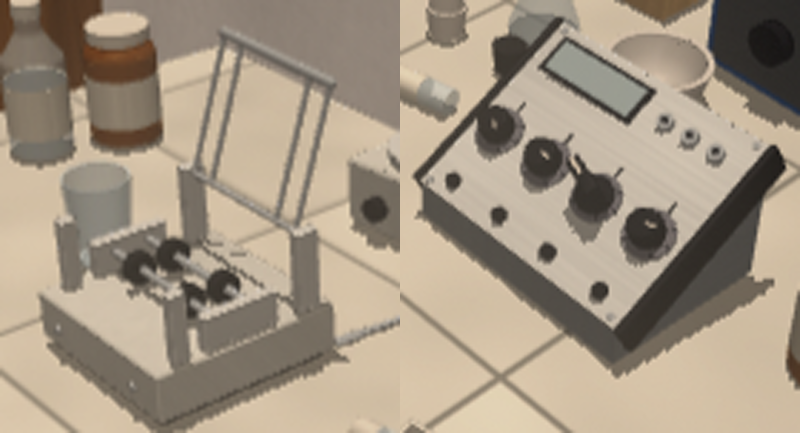

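Crops confirm it: the vial meant is the clear one with the white cap at its left (+y) end, top (253,208) to (293,197). The black tubes are look-alikes. The speed knob is third from the left (top (378,208)), the only one with a bar. The other three are round.

```bash
python3 - <<'E'
from h import *
T=load('top');S=load('side')
np.set_printoptions(precision=1,suppress=True)
def blobs(d,box,thr,amin=8,amax=400):
    x0,y0,x1,y1=box; g=d['img'][y0:y1,x0:x1].max(2)
    n,l,st,c=cv2.connectedComponentsWithStats((g<thr).astype(np.uint8),connectivity=4)
    return [(c[i]+[x0,y0],st[i,4],st[i,:4]) for i in range(1,n) if amin<=st[i,4]<=amax]
print('top wheels')
for c,a,b in blobs(T,(148,200,197,235),45): print(c,a,b,onz(T,*c,80))
print('side wheels')
for c,a,b in blobs(S,(200,160,250,190),50): print(c,a,b)
print('knobs/sockets top')
for c,a,b in blobs(T,(328,190,408,232),45): print(c,a,b)
print('knobs side')
for c,a,b in blobs(S,(300,230,400,320),55): print(c,a,b)
# vial 
a=onz(T,253,208,13);b=onz(T,293,197.4,13);print('vial ends',a,b,np.linalg.norm(a-b),(a+b)/2,np.degrees(np.arctan2(*(a-b)[1::-1])))
# deck corners crop-> top
for u,v in [(105,380),(330,362)]: 
    p=(110+u/3.333,140+v/3.333); print('deck front corner',onz(T,*p,55))
m=lambda u,v:(110+u/3.333,140+v/3.333); s=lambda u,v:(170+u*.3,95+v*.3)
print('bar ends',tri(T,m(25,64),S,s(224,36)),tri(T,m(248,48),S,s(330,84)))
print('bar hinge posts ends')
print('panel corners')
p=lambda u,v:(315+u/4,155+v/4); q=lambda u,v:(295+(u-400)*.35,205+v*.35)
for A,B in [((447,52),(560,20)),((770,36),(770,152)),((447,312),(418,180)),((765,298),(615,342))]:
    A=(A[0]-400,A[1]); print(tri(T,p(*A),S,q(*B)))
E
```

```text
top wheels
[185.1 210.2] 52 [35  5  6 11] [523.5 234.7  80. ]
[156.6 212.2] 62 [ 6  7  7 11] [524.1 310.6  80. ]
[185.3 223.1] 56 [35 18  6 11] [488.5 235.2  80. ]
[156.8 225.3] 61 [ 6 20  8 11] [488.6 310.8  80. ]
side wheels
knobs/sockets top
[397.4 205.5] 104 [64 10 12 12]
[377.9 206.8] 131 [43 11 16 12]
[357.3 207.5] 103 [24 12 12 12]
[406.7 217.3] 38 [78 12  2 27]
[337.1 208.6] 101 [ 4 13 12 12]
[395.7 224.3] 15 [66 32  4  5]
[376.1 225.2] 12 [47 33  3  5]
[356.4 226.2] 14 [27 34  4  5]
[336.8 227.1] 13 [ 7 35  4  5]
[382.5 230. ] 10 [50 40 10  1]
[363. 231.] 11 [30 41 11  1]
knobs side
[362.9 274.6] 43 [58 41 10  8]
[382.2 288. ] 60 [75 52 13 10]
[390.8 304. ] 190 [80 59 20 30]
vial ends [528.7  56.5  13. ] [550.3 -59.8  13. ] 118.22214159517037 [539.5  -1.7  13. ] 100.54039494344241
deck front corner [418.7 360.6  55. ]
deck front corner [418.6 179.8  55. ]
bar ends (array([623. , 352.5, 238.7]), np.float64(0.0034584017873497564)) (array([619.2, 195.9, 244.6]), np.float64(1.678369599053612))
bar hinge posts ends
panel corners
(array([ 594.3, -146.8,  126. ]), np.float64(3.7190421102432176))
(array([ 592.2, -362.8,  116.2]), np.float64(0.9550202385292303))
(array([ 437.8, -142.4,   34.6]), np.float64(0.4530312458112823))
(array([ 430.2, -364. ,   28.2]), np.float64(0.33856910021298164))
```

```bash
cat >> h.py <<'E'
def go(x,y,z,jaw,axis=None):
    s=status.read_state(); R=Rn.from_euler('xyz',s['tool_rot']).as_matrix()
    d=R.T@(np.array([x,y,z])-s['eef_pos'])/10
    a=np.degrees(np.arctan2(R[1,1],R[0,1])); t=(a-jaw+90)%180-90
    print('row',np.round(d,2),'turn',round(t,1),'| at',np.round(s['eef_pos'],1),'jaw',round(a,1),'F',np.round(s['force'],1),'w',round(s['width'],1),'t',s['clock'],'q7',round(s['qpos'][6],2))
E
python3 - <<'E'
from h import *
go(540,-2,160,10.5)
print([a for a in dir(ctrl) if a[0]!='_'])
# vial refine: side view ends
S=load('side');T=load('top')
s=lambda u,v:(260+(u-400)/5,210+(v-400)/5)
print('side ends',onz(S,*s(490,475),13),onz(S,*s(663,563),13))
E
```

```text
row [-51.19 -47.74   8.23] turn 60.7 | at [209.1 614.9 241.5] jaw 71.2 F [-1.1 -0.1 -0.9] w 85.5 t 0.1 q7 -0.02
['MotionError', 'tip_reach']
side ends [527.8329864   53.21728669  13.        ] [544.71512487 -65.78428623  13.        ]
```

Emit:
play_rows(
  series=[
    [-51.2, -47.7, 8.2, 61.5, 0],
    [-51.2, -47.7, 8.2, 61.5, 0],
    [-51.2, -47.7, 8.2, 61.5, 0],
    [-51.2, -47.7, 8.2, 61.5, 0],
    [-51.2, -47.7, 8.2, 61.5, 0],
    [-51.2, -47.7, 8.2, 61.5, 0],
    [-51.2, -47.7, 8.2, 61.5, 0],
    [-51.2, -47.7, 8.2, 61.5, 0],
  ],
)

```text
clock: 0.9
eef_pos: [397.7, 263.7, 195.4]
tool_rot: [3.142, 0.0, 1.737]
force: [1.2, 0.6, -0.2]
width: 85.5
```

```bash
python3 -c "
from h import *
go(538,-4,120,9.5)"
```

```text
row [-28.72   9.4    7.56] turn 0.0 | at [397.7 263.7 195.4] jaw 9.5 F [ 1.2  0.6 -0.2] w 85.5 t 0.9 q7 -0.23
```

Emit:
play_rows(
  series=[
    [-28.7, 9.4, 7.5, 0, 0],
    [-28.7, 9.4, 7.5, 0, 0],
    [-28.7, 9.4, 7.5, 0, 0],
    [-28.7, 9.4, 7.5, 0, 0],
    [-28.7, 9.4, 7.5, 0, 0],
    [-28.7, 9.4, 7.5, 0, 0],
    [-28.7, 9.4, 7.5, 0, 0],
    [-28.7, 9.4, 7.5, 0, 0],
  ],
)

```text
clock: 1.7
eef_pos: [538.5, -4.3, 120.0]
tool_rot: [-3.14, 0.001, 1.736]
force: [0.1, 0.6, -0.7]
width: 85.5
```

```bash
python3 -c "
from h import *
go(538,-4,16,9.5)
S=grab('side');T=grab('top')
c=lambda i,x0,y0,w,h,W,H: cv2.resize(i['img'][y0:y0+h,x0:x0+w],(W,H),interpolation=cv2.INTER_CUBIC)
cv2.imwrite('pics/m3.png',np.hstack([c(S,240,170,120,120,400,400),c(T,213,140,120,120,400,400)])[:,:,::-1])"
```

```text
row [ 0.05 -0.03 10.4 ] turn -0.1 | at [538.5  -4.3 120. ] jaw 9.4 F [ 0.1  0.6 -0.7] w 85.5 t 1.7 q7 0.36
```

View pics/m3.png

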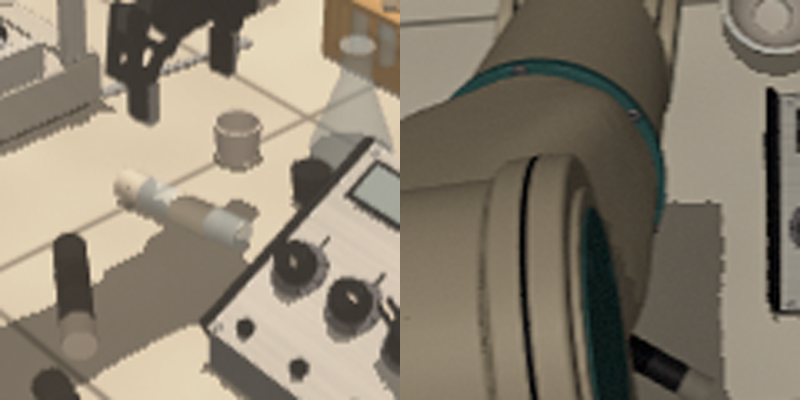

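Side view: the open gripper hovers above the vial (about (295,232) in the full picture), with the crucible and stopper beside it. I'll narrow the jaws and descend.

Emit:
play_rows(
  series=[
    [0, 0, 0, 0, 0.35],
    [0, 0, 4, 0, 0.35],
    [0, 0, 7, 0, 0.35],
    [0, 0, 8.5, 0, 0.35],
    [0, 0, 9.5, 0, 0.35],
    [0, 0, 10.3, 0, 0.35],
    [0, 0, 10.3, 0, 0.35],
    [0, 0, 10.3, 0, 0.35],
  ],
)

```text
clock: 2.6
eef_pos: [538.8, -1.2, 18.4]
tool_rot: [3.141, 0.0, 1.741]
force: [0.1, 0.5, 0.7]
width: 55.2
```

```bash
python3 -c "
from h import *
go(538,-4,16,9.5)
S=grab('side')
c=lambda i,x0,y0,w,h,W,H: cv2.resize(i['img'][y0:y0+h,x0:x0+w],(W,H),interpolation=cv2.INTER_CUBIC)
cv2.imwrite('pics/m4.png',c(S,250,190,100,75,600,450)[:,:,::-1])"
```

```text
row [-0.26 -0.12  0.24] turn 0.2 | at [538.8  -1.2  18.4] jaw 9.7 F [0.1 0.5 0.7] w 55.2 t 2.6 q7 0.4
```

View pics/m4.png

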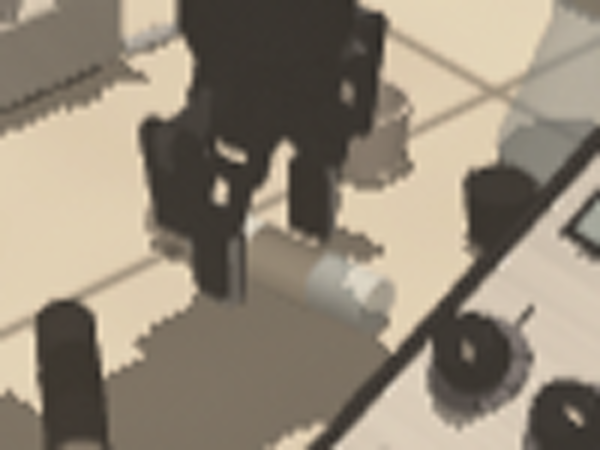

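The fingers straddle the vial about mid-length (front tip at (286,240), rear at (302,229)). Closing now.

Emit:
play_rows(
  series=[
    [-0.2, 0, 0.2, 0, 0.35],
    [-0.2, 0, 0.2, 0, 0.5],
    [-0.2, 0, 0.2, 0, 0.6],
    [-0.2, 0, 0.2, 0, 0.7],
    [-0.2, 0, 0.2, 0, 1],
    [-0.2, 0, 0.2, 0, 1],
    [-0.2, 0, 0.2, 0, 1],
    [-0.2, 0, 0.2, 0, 1],
  ],
)

```text
clock: 3.45
eef_pos: [538.8, -3.6, 16.2]
tool_rot: [3.141, 0.0, 1.74]
force: [-0.5, 0.4, 6.0]
width: 23.8
```

Emit:
play_rows(
  series=[
    [0, 0, 0, 0, 1],
    [0, 0, -1, 0, 1],
    [0, 0, -4, 0, 1],
    [0, 0, -8, 0, 1],
    [0, 0, -12, 0, 1],
    [0, 0, -16, 0, 1],
    [0, 0, -16, 0, 1],
    [0, 0, -16, 0, 1],
  ],
)

```text
clock: 4.25
eef_pos: [539.0, -3.3, 176.8]
tool_rot: [3.139, -0.0, 1.741]
force: [-0.9, 0.0, -0.5]
width: 23.7
```

```bash
python3 -c "
from h import *
go(507,150,210,0.3)
go(507,274,210,0.3)"
```

```text
row [15.65 -0.55 -3.32] turn 9.4 | at [539.   -3.3 176.8] jaw 9.7 F [-0.9  0.  -0.5] w 23.7 t 4.25 q7 0.34
row [27.87  1.54 -3.31] turn 9.4 | at [539.   -3.3 176.8] jaw 9.7 F [-0.9  0.  -0.5] w 23.7 t 4.25 q7 0.34
```

Emit:
play_rows(
  series=[
    [4, 0.3, -3.3, 3, 1],
    [8, 0.6, -3.3, 6, 1],
    [12, 0.9, -3.3, 9.4, 1],
    [16, 1.1, -3.3, 9.4, 1],
    [20, 1.3, -3.3, 9.4, 1],
    [24, 1.5, -3.3, 9.4, 1],
    [27.9, 1.5, -3.3, 9.4, 1],
    [27.9, 1.5, -3.3, 9.4, 1],
  ],
)

```text
clock: 5.05
eef_pos: [502.9, 281.2, 206.3]
tool_rot: [-3.137, -0.002, 1.586]
force: [0.1, 0.3, -2.0]
width: 24.0
```

```bash
python3 -c "
from h import *
go(507.2,274,140,0.3)
S=grab('side');T=grab('top')
c=lambda i,x0,y0,w,h,W,H: cv2.resize(i['img'][y0:y0+h,x0:x0+w],(W,H),interpolation=cv2.INTER_CUBIC)
cv2.imwrite('pics/m5.png',np.hstack([c(S,160,90,120,120,400,400),c(T,110,140,120,120,400,400)])[:,:,::-1])"
```

```text
row [-0.75  0.45  6.63] turn 0.6 | at [502.9 281.2 206.3] jaw 0.9 F [ 0.1  0.3 -2. ] w 24.0 t 5.05 q7 -0.3
```

View pics/m5.png

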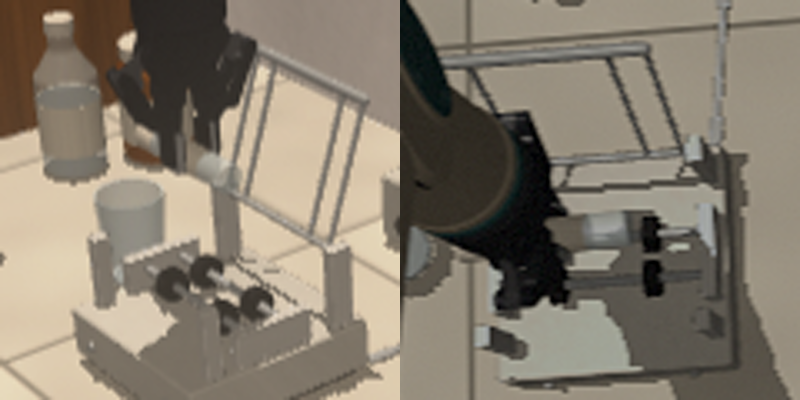

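The vial is held, glass end at top (180,209), side ends at (203,131) and (228,142). Now its offset in the grip.

```bash
python3 -c "
from h import *
np.set_printoptions(precision=1,suppress=True)
S=load('side');T=load('top')
print(onz(T,179.6,209,204), tri(T,(179.6,209),S,(229.5,143.5)))
print(onz(S,229.5,143.5,204),onz(S,201.5,132,204))
for y in (221,341): print(proj(S,[502.9,y,203]),proj(T,[502.9,y,203]))
go(507.2,274,140,0.3)"
```

```text
[500.6 220.2 204. ] (array([501. , 220.5, 202.8]), np.float64(0.14006481818420732))
[499.7 218.3 204. ] [483.  331.3 204. ]
[[229.9 143.2]] [[179.3 208.2]]
[[205.7 129.3]] [[128.4 212.2]]
row [-0.   0.3  6.7] turn 0.2 | at [504.8 274.6 206.9] jaw 0.5 F [ 0.1 -1.  -0.3] w 24.0 t 5.15 q7 -0.3
```

Emit:
play_rows(
  series=[
    [0, 0.3, 2, 0.2, 1],
    [0, 0.3, 4, 0.2, 1],
    [0, 0.3, 6, 0.2, 1],
    [0, 0.3, 8, 0.2, 1],
    [0, 0.3, 9.2, 0.2, 1],
    [0, 0.3, 9.2, 0.2, 1],
    [0, 0.3, 9.2, 0.2, 1],
    [0, 0.3, 9.2, 0.2, 1],
  ],
)

```text
clock: 5.95
eef_pos: [510.1, 273.9, 117.6]
tool_rot: [3.14, -0.001, 1.572]
force: [-0.1, 0.5, -0.3]
width: 23.7
```

```bash
python3 -c "
from h import *
np.set_printoptions(precision=1,suppress=True)
go(507.2,274,100,0.3)
S=grab('side');T=grab('top')
c=lambda i,x0,y0,w,h,W,H: cv2.resize(i['img'][y0:y0+h,x0:x0+w],(W,H),interpolation=cv2.INTER_CUBIC)
cv2.imwrite('pics/m6.png',np.hstack([c(S,185,130,80,80,400,400),c(T,140,185,70,70,400,400)])[:,:,::-1])"
```

```text
row [ 0.  -0.3  1.8] turn -0.2 | at [510.1 273.9 117.6] jaw 0.1 F [-0.1  0.5 -0.3] w 23.7 t 5.95 q7 -0.25
```

View pics/m6.png

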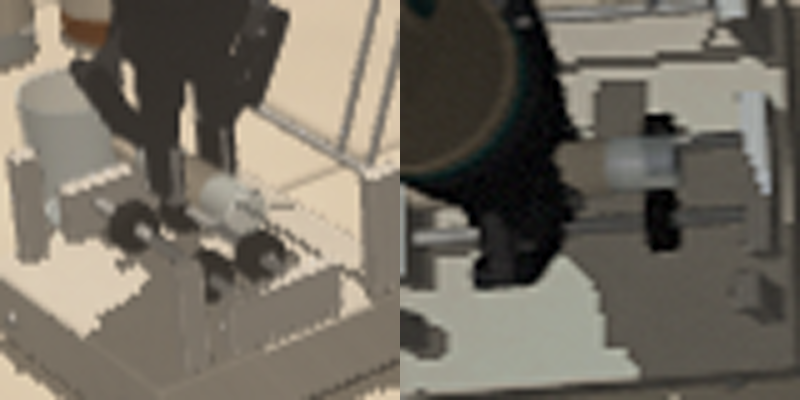

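Top view: vial centreline at row ≈213.5, which is where nest centring at this height predicts (wheel midpoint 216.6 minus 3 px parallax). Lowering slowly.

Emit:
play_rows(
  series=[
    [0, -0.2, 0.5, 0, 1],
    [0, -0.2, 0.9, 0, 1],
    [0, -0.2, 1.2, 0, 1],
    [0, -0.2, 1.4, 0, 1],
    [0, -0.2, 1.5, 0, 1],
    [0, -0.2, 1.6, 0, 1],
    [0, -0.2, 1.6, 0, 1],
    [0, -0.2, 1.6, 0, 1],
  ],
)

```text
clock: 6.85
eef_pos: [507.7, 274.0, 100.9]
tool_rot: [3.141, -0.0, 1.573]
force: [0.2, 0.1, -0.2]
width: 23.9
```

Emit:
play_rows(
  series=[
    [0, 0, 0.05, 0, 1],
    [0, 0, 0.1, 0, 1],
    [0, 0, 0.1, 0, 1],
    [0, 0, 0.1, 0, 1],
  ],
)

```text
clock: 7.25
eef_pos: [508.1, 274.1, 100.2]
tool_rot: [3.14, -0.001, 1.573]
force: [1.3, -0.9, 4.1]
width: 24.1
```

Emit:
play_rows(
  series=[
    [0, 0, 0.03, 0, 1],
    [0, 0, 0.03, 0, 0.65],
    [0, 0, 0.03, 0, 0.6],
    [0, 0, 0.03, 0, 0.5],
    [0, 0, 0.03, 0, 0.4],
    [0, 0, 0.03, 0, 0.4],
    [0, 0, 0.03, 0, 0.4],
    [0, 0, 0.03, 0, 0.4],
  ],
)

```text
clock: 8.05
eef_pos: [507.3, 274.0, 99.4]
tool_rot: [-3.141, 0.0, 1.573]
force: [-1.1, -0.1, 0.4]
width: 51.2
```

Emit:
play_rows(
  series=[
    [0, 0, -0.5, 0, 0.4],
    [0, 0, -2, 0, 0.4],
    [0, 0, -6, 0, 0.4],
    [0, 0, -10, 0, 0.4],
    [0, 0, -14, 0, 0.4],
    [0, 0, -18, 0, 0.4],
    [0, 0, -22, 0, 0.4],
    [0, 0, -24, 0, 0.4],
  ],
)

```text
clock: 8.85
eef_pos: [508.6, 274.2, 343.8]
tool_rot: [3.136, -0.003, 1.573]
force: [0.4, 0.4, -0.9]
width: 51.4
```

```bash
python3 -c "
from h import *
np.set_printoptions(precision=1,suppress=True)
go(640,274,330,0.3)
S=grab('side');T=grab('top')
c=lambda i,x0,y0,w,h,W,H: cv2.resize(i['img'][y0:y0+h,x0:x0+w],(W,H),interpolation=cv2.INTER_CUBIC)
cv2.imwrite('pics/m7.png',np.hstack([c(S,170,85,120,120,400,400),c(T,110,140,120,120,400,400)])[:,:,::-1])"
```

```text
row [-0.1 13.1  1.4] turn -0.2 | at [508.6 274.2 343.8] jaw 0.1 F [ 0.4  0.4 -0.9] w 51.4 t 8.85 q7 -0.36
```

View pics/m7.png

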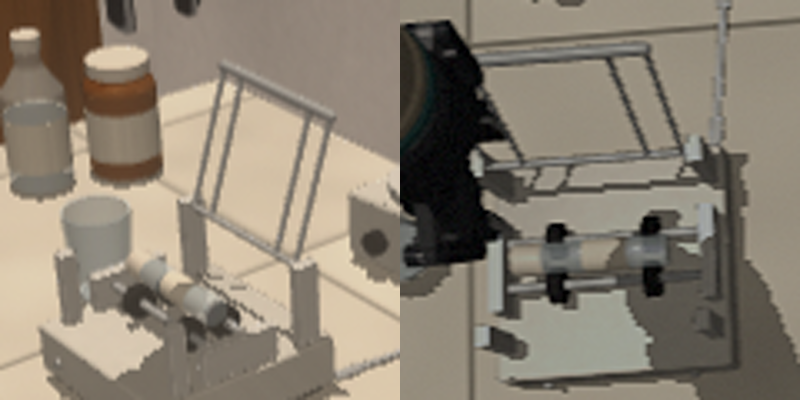

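The vial lies in the groove across all four wheels, top crop ends about columns 142 to 189, maybe a few mm toward +y. Checking that numerically, plus the guard bar.

```bash
python3 -c "
from h import *
np.set_printoptions(precision=1,suppress=True)
S=load('side');T=load('top')
for d in (-60,0,60): 
  P=[507.2,274+d,96.4]; print(d,proj(T,P),proj(S,P))
P=np.array([[507.2,274+78,87],[507.2,274-78,87]]);print('plates',proj(T,P))
v=int(round(proj(T,[507.2,274,100])[0,1]));print(v)
for r in (v-1,v+1): print(r,[ (u,int(T['img'][r,u].sum()//3)) for u in list(range(134,152))+list(range(180,198))])
c=lambda u,w:(170+u*.3,85+w*.3)
for p in [c(133,262),c(222,314)]: print(onz(S,*p,96.4))
m=lambda u,v:(110+u/3.333,140+v/3.333)
print('bar -y end',tri(T,m(248,48),S,c(333,118)), 'top end +y ',ray(S,*c(222,68)))
"
```

```text
-60 [[191.8 214.4]] [[235.2 178.3]]
0 [[168.9 216.2]] [[223.1 170.5]]
60 [[146.  218.1]] [[211.6 163.1]]
plates [[140.3 219.2]
 [199.3 214.5]]
216
215 [(134, 5), (135, 15), (136, 120), (137, 161), (138, 157), (139, 161), (140, 131), (141, 41), (142, 74), (143, 122), (144, 143), (145, 142), (146, 142), (147, 142), (148, 142), (149, 143), (150, 142), (151, 136), (180, 126), (181, 129), (182, 122), (183, 107), (184, 100), (185, 105), (186, 105), (187, 108), (188, 117), (189, 102), (190, 63), (191, 75), (192, 83), (193, 81), (194, 80), (195, 76), (196, 129), (197, 161)]
217 [(134, 12), (135, 79), (136, 139), (137, 159), (138, 157), (139, 161), (140, 133), (141, 38), (142, 96), (143, 142), (144, 152), (145, 151), (146, 153), (147, 154), (148, 154), (149, 156), (150, 156), (151, 145), (180, 112), (181, 115), (182, 113), (183, 112), (184, 115), (185, 113), (186, 114), (187, 114), (188, 112), (189, 95), (190, 64), (191, 76), (192, 84), (193, 84), (194, 83), (195, 82), (196, 82), (197, 82)]
[501.7 334.5  96.4]
[507.  207.1  96.4]
bar -y end (array([620.6, 195.6, 243.5]), np.float64(0.5939377422021701)) top end +y  (array([-185.3, -839. ,  802.2]), array([ 0.5,  0.8, -0.4]))
```

The top view puts the vial about 7 mm toward +y of centre. A short regrasp fixes that.

Emit:
play_rows(
  series=[
    [0, -0.1, 5, 0, 0.4],
    [0, -0.1, 10, 0, 0.4],
    [0, -0.1, 15, 0, 0.4],
    [0, -0.1, 19, 0, 0.4],
    [0, -0.1, 22, 0, 0.4],
    [0, -0.1, 23.5, 0, 0.4],
    [0, -0.1, 24.2, 0, 0.4],
    [0, -0.1, 24.2, 0, 0.4],
  ],
)

```text
clock: 9.75
eef_pos: [505.5, 273.4, 96.2]
tool_rot: [-3.139, 0.001, 1.573]
force: [0.6, 0.4, 0.1]
width: 51.2
```

Emit:
play_rows(
  series=[
    [0, 0, 0, 0, 0.4],
    [0, 0, 0, 0, 0.5],
    [0, 0, 0, 0, 0.6],
    [0, 0, 0, 0, 0.65],
    [0, 0, 0, 0, 1],
    [0, 0, 0, 0, 1],
    [0, 0, 0, 0, 1],
    [0, 0, 0, 0, 1],
  ],
)

```text
clock: 10.55
eef_pos: [508.9, 274.3, 98.8]
tool_rot: [3.137, -0.002, 1.572]
force: [3.5, -1.4, 6.4]
width: 24.0
```

Emit:
play_rows(
  series=[
    [0, 0, -0.4, 0, 1],
    [0, 0, -0.8, 0, 1],
    [-0.35, 0, -0.9, 0, 1],
    [-0.7, 0, -0.9, 0, 1],
    [-0.7, 0, -0.9, 0, 1],
    [-0.7, 0, -0.6, 0, 1],
    [-0.7, 0, -0.3, 0, 1],
    [-0.7, 0, -0.1, 0, 1],
  ],
)

```text
clock: 11.35
eef_pos: [508.2, 267.2, 99.2]
tool_rot: [3.138, -0.001, 1.573]
force: [2.6, -0.7, 10.3]
width: 24.1
```

Emit:
play_rows(
  series=[
    [0, 0, 0.05, 0, 1],
    [0, 0, 0.1, 0, 1],
    [0, 0, 0.1, 0, 1],
    [0, 0, 0.1, 0, 1],
    [0, 0, 0.1, 0, 1],
  ],
)

```text
clock: 11.85
eef_pos: [508.8, 267.3, 98.8]
tool_rot: [3.137, -0.002, 1.572]
force: [2.2, -0.4, 8.7]
width: 23.8
```

Emit:
play_rows(
  series=[
    [0, 0, 0, 0, 0.65],
    [0, 0, 0, 0, 0.6],
    [0, 0, 0, 0, 0.5],
    [0, 0, 0, 0, 0.4],
    [0, 0, 0, 0, 0.4],
    [0, 0, 0, 0, 0.4],
    [0, 0, -0.5, 0, 0.4],
    [0, 0, -2, 0, 0.4],
  ],
)

```text
clock: 12.65
eef_pos: [505.5, 266.5, 116.8]
tool_rot: [-3.139, 0.001, 1.573]
force: [0.3, -0.0, 0.6]
width: 51.3
```

Emit:
play_rows(
  series=[
    [0, 0, -5, 0, 0.4],
    [0, 0, -10, 0, 0.4],
    [0, 0, -15, 0, 0.4],
    [0, 0, -20, 0, 0.4],
    [0, 0, -20, 0, 0.4],
    [0.7, 5, -20, 0, 0.4],
    [0.7, 10, -20, 0, 0.4],
    [0.7, 11.5, -20, 0, 0.4],
  ],
)

```text
clock: 13.45
eef_pos: [625.1, 272.9, 316.6]
tool_rot: [3.139, 0.002, 1.571]
force: [-0.2, 0.1, -0.9]
width: 51.2
```

```bash
python3 -c "
from h import *
np.set_printoptions(precision=1,suppress=True)
T=grab('top');S=grab('side')
go(622.9,274,246,0.3)
for r in (215,217): print(r,[ (u,int(T['img'][r,u].sum()//3)) for u in list(range(136,152))+list(range(184,198))])
c=lambda i,x0,y0,w,h,W,H: cv2.resize(i['img'][y0:y0+h,x0:x0+w],(W,H),interpolation=cv2.INTER_CUBIC)
cv2.imwrite('pics/m8.png',np.hstack([c(S,170,85,120,120,400,400),c(T,110,140,120,120,400,400)])[:,:,::-1])"
```

```text
row [ 0.1 -0.   7. ] turn -0.3 | at [623.3 272.7 316.1] jaw -0.0 F [-0.8 -0.6  0.2] w 51.7 t 13.55 q7 -0.26
215 [(136, 140), (137, 165), (138, 165), (139, 168), (140, 140), (141, 44), (142, 51), (143, 50), (144, 61), (145, 111), (146, 145), (147, 151), (148, 150), (149, 151), (150, 152), (151, 150), (184, 105), (185, 110), (186, 109), (187, 112), (188, 124), (189, 131), (190, 131), (191, 120), (192, 88), (193, 72), (194, 84), (195, 89), (196, 88), (197, 88)]
217 [(136, 156), (137, 165), (138, 165), (139, 168), (140, 140), (141, 46), (142, 53), (143, 53), (144, 64), (145, 132), (146, 164), (147, 160), (148, 161), (149, 160), (150, 161), (151, 161), (184, 120), (185, 120), (186, 119), (187, 119), (188, 117), (189, 117), (190, 116), (191, 113), (192, 93), (193, 75), (194, 85), (195, 89), (196, 87), (197, 86)]
```

View pics/m8.png

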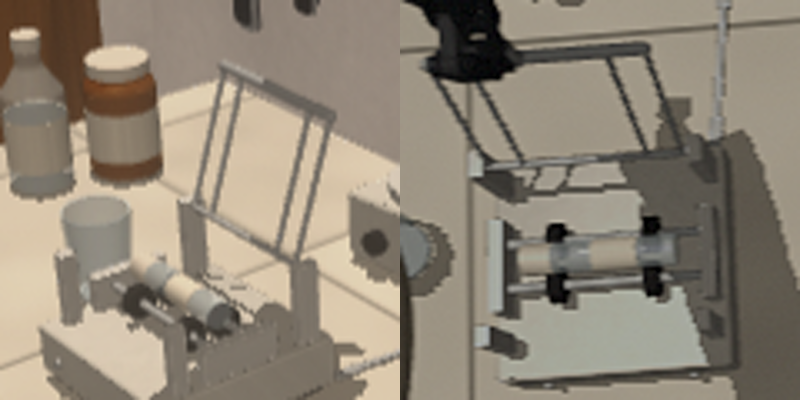

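The vial is centred now (columns 145–192, nest centre 169). The gripper is above the bar, so I cage the bar next.

Emit:
play_rows(
  series=[
    [0.1, 0, 2, 0, 0.4],
    [0.1, 0, 4, 0, 0.4],
    [0.1, 0, 6, 0, 0.4],
    [0.1, 0, 7, 0, 0.4],
    [0.1, 0, 7, 0, 0.4],
    [0.1, 0, 7, 0, 0.6],
    [0.1, 0, 7, 0, 0.75],
    [0.1, 0, 7, 0, 0.75],
  ],
)

```text
clock: 14.35
eef_pos: [621.8, 275.4, 248.6]
tool_rot: [3.14, -0.001, 1.573]
force: [0.8, -0.1, -0.1]
width: 21.4
```

```bash
python3 -c "
from h import *
np.set_printoptions(precision=2,suppress=True)
go(622.9,274,246,0)
p=status.read_state()['eef_pos']
for th in (1.93,1.75,1.57,1.39,1.2,1.05,.9,.75,.6,.45,.35): print(th, np.array([577.2-130*np.cos(th)+0,274,125+130*np.sin(th)])-p)
S=grab('side')
cv2.imwrite('pics/m9.png',cv2.resize(S['img'][75:175,190:310],(720,600),interpolation=cv2.INTER_CUBIC)[:,:,::-1])"
```

```text
row [-0.14  0.11  0.26] turn 0.1 | at [621.8 275.4 248.6] jaw 0.1 F [ 0.8 -0.1 -0.1] w 21.4 t 14.35 q7 -0.24
1.93 [ 1.06 -1.4  -1.89]
1.75 [-21.46  -1.4    4.32]
1.57 [-44.74  -1.4    6.4 ]
1.39 [-68.01  -1.4    4.29]
1.2 [-91.74  -1.4   -2.43]
1.05 [-109.32   -1.4   -10.83]
0.9 [-125.44   -1.4   -21.76]
0.75 [-139.75   -1.4   -34.98]
0.6 [-151.93   -1.4   -50.19]
0.45 [-161.69   -1.4   -67.05]
0.35 [-166.75   -1.4   -79.02]
```

View pics/m9.png

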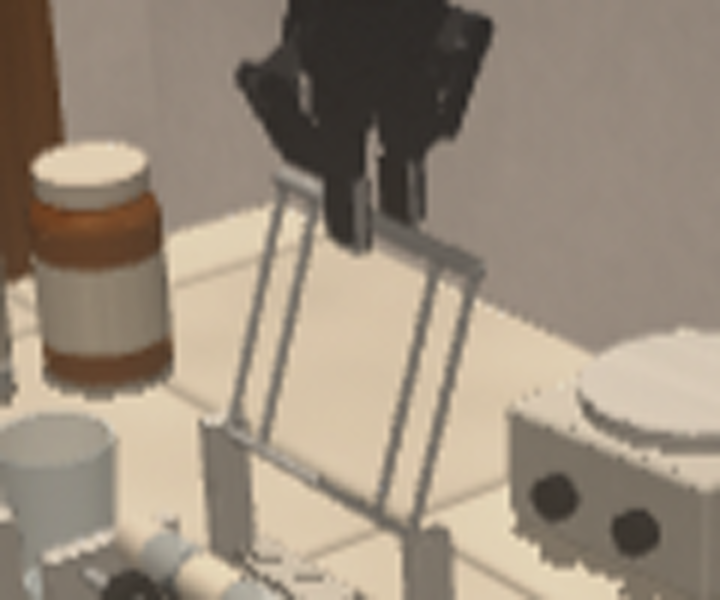

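The cage closed around the bar, rear finger behind it (front tip at (250,115) in the full picture). Now I drag it along the arc.

Emit:
play_rows(
  series=[
    [-0.1, -1.5, -0.1, 0, 0.75],
    [-0.1, -2.7, -0.3, 0, 0.75],
    [-0.1, -4, -0.4, 0, 0.75],
    [-0.1, -5.1, -0.4, 0, 0.75],
    [-0.1, -6.3, -0.35, 0, 0.75],
    [-0.1, -7.4, -0.2, 0, 0.75],
    [-0.1, -8.6, 0, 0, 0.75],
    [-0.1, -9.7, 0.3, 0, 0.75],
  ],
)

```text
clock: 15.2
eef_pos: [524.2, 274.1, 244.7]
tool_rot: [3.14, -0.001, 1.573]
force: [2.0, 1.2, -1.0]
width: 21.6
```

Emit:
play_rows(
  series=[
    [0, -0.9, 0.35, 0, 0.75],
    [0, -1.75, 0.8, 0, 0.75],
    [0, -2.6, 1.3, 0, 0.75],
    [0, -3.35, 1.85, 0, 0.75],
    [0, -4.1, 2.5, 0, 0.75],
    [0, -4.8, 3.2, 0, 0.75],
    [0, -5.4, 4.0, 0, 0.75],
    [0, -6.0, 4.8, 0, 0.75],
  ],
)

```text
clock: 16.0
eef_pos: [463.9, 273.9, 195.7]
tool_rot: [-3.142, 0.0, 1.573]
force: [1.0, 0.0, 0.1]
width: 21.3
```

```bash
python3 -c "
from h import *
np.set_printoptions(precision=2,suppress=True)
go(457.5-5,274,175.6,0)
p=status.read_state()['eef_pos']
for th in (.7,.6,.5,.4,.3,.2): print(th, np.array([577.2-130*np.cos(th)-5.5,274,125+130*np.sin(th)])-p)
"
```

```text
row [ 0.02 -1.14  2.01] turn 0.1 | at [463.9 273.9 195.7] jaw 0.1 F [1.  0.  0.1] w 21.3 t 16.0 q7 -0.31
0.7 [ 8.38  0.15 13.03]
0.6 [0.52 0.15 2.68]
0.5 [-6.27  0.15 -8.39]
0.4 [-11.92   0.15 -20.1 ]
0.3 [-16.38   0.15 -32.3 ]
0.2 [-19.6    0.15 -44.89]
```

Emit:
play_rows(
  series=[
    [0, -0.6, 0.8, 0, 0.75],
    [0, -1.15, 1.9, 0, 0.75],
    [0, -1.4, 2.5, 0, 0.75],
    [0, -1.4, 2.5, 0, 0.75],
    [0, -0.8, 2.5, 0, 0.4],
    [0, -0.8, 1, 0, 0.4],
    [0, -0.8, -2, 0, 0.4],
    [0, -0.8, -4, 0, 0.4],
  ],
)

```text
clock: 16.8
eef_pos: [456.3, 273.6, 237.9]
tool_rot: [-3.141, 0.0, 1.572]
force: [0.8, 0.5, -0.1]
width: 51.3
```

Emit:
play_rows(
  series=[
    [0, 0, -1, 0, 1],
    [0, 0, -1, 0, 1],
    [0, 0, -1, 0, 1],
    [0, 0, -1, 0, 1],
  ],
)

```text
clock: 17.2
eef_pos: [455.6, 273.5, 245.3]
tool_rot: [-3.139, 0.001, 1.573]
force: [-0.3, 0.1, 0.0]
width: 0.3
```

```bash
python3 -c "
from h import *
np.set_printoptions(precision=1,suppress=True)
go(452,274,140,0)
S=grab('side')
for th in (0,.2,.3,.4,.5,.6): print(th,proj(S,[[577.2-130*np.cos(th),274+e,125+130*np.sin(th)] for e in (-70,-40,40)]).ravel())
cv2.imwrite('pics/m10.png',cv2.resize(S['img'][95:215,160:304],(720,600),interpolation=cv2.INTER_CUBIC)[:,:,::-1])
g=S['img'].astype(int).sum(2)//3
print(g[135:200,219])
"
```

```text
row [ 0.1 -0.3 10.5] turn 0.1 | at [455.6 273.5 245.3] jaw 0.1 F [-0.3  0.1  0. ] w 0.3 t 17.2 q7 -0.35
0 [218.4 177.6 212.2 173.5 196.7 163.1]
0.2 [218.5 168.8 212.2 164.8 196.5 154.7]
0.3 [219.1 164.2 212.9 160.3 197.1 150.3]
0.4 [220.1 159.6 213.9 155.7 198.  145.8]
0.5 [221.6 155.  215.3 151.2 199.3 141.4]
0.6 [223.4 150.5 217.1 146.7 201.  137.1]
[189 191 191 185 174 165 191 201 201 200 186 137 145 180 128 145 195 195
 194 195 195 196 197 198 179  99  92  97 100 103 130 164 161 154 136 128
 132 112  88  68  66 128 170 121 153 151 114  89 107 107 108 109 112 114
 112 107 108 108 108 109 107 108 108 109 108]
```

The bar now stands near θ≈0.35 (side row ≈162 at column 219). Pressing it down with the shut fingertips.

Emit:
play_rows(
  series=[
    [0, -0.2, 4, 0, 1],
    [0, -0.2, 5.5, 0, 1],
    [0, -0.4, 6.5, 0, 1],
    [0, -0.5, 7.5, 0, 1],
    [0, -0.6, 8.5, 0, 1],
    [0, -0.6, 9.3, 0, 1],
    [0, -0.6, 9.8, 0, 1],
    [0, -0.6, 9.8, 0, 1],
  ],
)

```text
clock: 18.05
eef_pos: [450.4, 273.8, 148.0]
tool_rot: [-3.141, 0.0, 1.573]
force: [0.2, 0.3, -0.3]
width: 0.0
```

Emit:
play_rows(
  series=[
    [0, 0, 0.2, 0, 1],
    [0, 0, 0.4, 0, 1],
    [0, 0, 0.5, 0, 1],
    [0, 0, 0.6, 0, 1],
    [0, 0, 0.6, 0, 1],
  ],
)

```text
clock: 18.55
eef_pos: [450.5, 273.9, 142.5]
tool_rot: [3.141, -0.0, 1.573]
force: [-0.8, -0.6, -0.1]
width: -0.1
```

Emit:
play_rows(
  series=[
    [0, 0, 0.2, 0, 1],
    [0, 0, 0.4, 0, 1],
    [0, 0, 0.4, 0, 1],
  ],
)

```text
clock: 18.85
eef_pos: [450.5, 274.0, 140.5]
tool_rot: [3.141, -0.002, 1.573]
force: [-3.7, -2.4, 19.6]
width: -0.3
```

```bash
python3 -c "
from h import *
np.set_printoptions(precision=1,suppress=True)
go(452,274,140,0)
S=grab('side')
g=S['img'].astype(int).sum(2)//3
print(g[135:200,219]); print(g[135:200,212])
cv2.imwrite('pics/m10.png',cv2.resize(S['img'][95:215,160:304],(720,600),interpolation=cv2.INTER_CUBIC)[:,:,::-1])
"
```

```text
row [0.  0.1 0.1] turn 0.1 | at [450.5 274.  140.5] jaw 0.1 F [-3.7 -2.4 19.6] w -0.3 t 18.85 q7 -0.28
[ 56  54  52  51  52  53  52  78 146 198 197 198 197 193 169 128 170 195
 192 169 141 195 197 198 200 195 166 132 141 163 165 165 161 153 136 128
 133 114 104  92  66  95 108 102 108 102  89  89 107 107 108 109 111 108
 108 108 108 109 108 109 108 109 109 109 109]
[ 50  49  50  51  53  51  51  51  51  52  59  69  52  53  52  52  67 110
 160 197 192 167 145 163 201 203 205 184 122 139 169 153 133 118 102  59
  58  72  96  99  97  88  68  52  52  75 108 141 196 197 199 200 199 178
 108 109 109 110 110 109 109 109 109 109 108]
```

The shut tips stop at TCP z = 140.5 with 20 N, putting the bar top at 129.5 mm (expected 130), so the guard is down. Lifting off, then measuring the knob.

Emit:
play_rows(
  series=[
    [0, 0, -1, 0, 1],
    [0, 0, -5, 0, 1],
    [0, 0, -10, 0, 1],
    [0, 0, -14, 0, 1],
    [0, 0, -14, 0, 1],
  ],
)

```text
clock: 19.4
eef_pos: [453.5, 275.1, 283.9]
tool_rot: [3.132, -0.006, 1.573]
force: [-0.7, -0.8, 0.6]
width: 0.3
```

```bash
python3 - <<'E'
from h import *
np.set_printoptions(precision=1,suppress=True,linewidth=150)
T=grab('top');S=grab('side')
print('sockets');P=[]
for p in [(336.8,227.1),(356.4,226.2),(376.1,225.2),(395.7,224.3)]:
    q=onz(T,*p,48);P.append(q);print(q)
P=np.array(P);yaw=np.arctan2(P[0,0]-P[3,0],P[0,1]-P[3,1]);print('y axis tilt',np.degrees(yaw))
n=np.array([-.5,0,.866]);xs=np.array([.866,0,.5]);Rz=Rn.from_euler('z',-yaw).as_matrix();n=Rz@n;xs=Rz@xs
off=n*3
mid=P.mean(0)+xs*74-n*3; print('mid panel',mid)
K=P[2]+xs*56; print('speed_face est',K,'proj top knob top',proj(T,K+36*n),'foot',proj(T,K))
for k in range(4): print('knob',k,proj(T,P[k]+xs*56+16*n))
def onp(d,u,v,p0):
    c,r=ray(d,u,v); return c+r*((p0-c)@n)/(r@n)
for (nm,d,b) in (('top',T,(366,198,392,220)),('side',S,(350,250,380,285))):
    x0,y0,x1,y1=b; g=d['img'][y0:y1,x0:x1].max(2); print(nm); print(g)
Q=proj(S,np.array([K+36*n,K]));print('side top/foot',Q)
E
```

```text
sockets
[ 449.8 -169.5   48. ]
[ 448.  -223.1   48. ]
[ 446.4 -277.1   48. ]
[ 444.5 -330.8   48. ]
y axis tilt 1.8875852309951038
mid panel [ 512.7 -252.3   82.4]
speed_face est [ 494.9 -278.7   76. ] proj top knob top [[380.5 210.1]] foot [[376.9 205.7]]
knob 0 [[337.9 209.6]]
knob 1 [[358.1 208.7]]
knob 2 [[378.4 207.6]]
knob 3 [[398.6 206.7]]
top
[[136 137 136 137 135 136 136 138 140 123  83  89 119 124 125 139 138 138 138 137 138 137 138 139 140 139]
 [136 138 137 138 139 141 141 128  93  74  75  78  77  75  73 105 135 140 138 139 137 137 136 138 137 121]
 [138 139 137 138 141 123  79  68  79  80  74  52  52  73  78  77  83 116 138 136 136 135 136 137 129  94]
 [139 139 139 140 133  92  45  73  69  31  13  11   8  12  29  54  59  88 127 141 138 138 138 140 123  81]
 [140 139 139 141 123  82  67  33   4  10  14  15  14  13  12  31  66  76 115 144 142 143 142 140 110  77]
 [143 142 144 140 113  78  64  19  14  15  18  13  17  16  11  15  29  61 106 136 140 139 141 118  73  81]
 [143 142 143 117  65  74  46   6  12  13  12  17  11  10  17  14   9  54  96 125 140 137 140 115  70  78
[... 1149 characters left out ...]
 136 133 135 134 135 135 137]
 [135 135 136 136 137 135 138 137 137 140 141 121  82  81  83  85  84 115 143 140 139 139 139 139 137 136]
 [139 139 138 139 139 138 139 138 137 136 138 140 140 142 141 142 118 112 139 137 136 137 137 137 136 137]
 [139 140 138 138 139 140 139 139 139 139 140 139 139 141 140 140 141 141 139 140 138 139 140 140 140 140]
 [140 139 139 139 138 140 141 139 140 140 139 140 139 139 138 139 139 137 137 138 138 138 138 136 136 135]]
side
[[207 206 207 ... 211 212 213]
 [207 207 206 ... 213 212 213]
 [207 207 207 ... 211 213 213]
 ...
 [207 205 205 ...  59  58  58]
 [207 208 206 ...  59  59  59]
 [206 207 207 ...  59  58  59]]
side top/foot [[357.7 264.7]
 [362.7 272.7]]
```

```bash
python3 - <<'E'
from h import *
np.set_printoptions(precision=1,suppress=True)
T=load('top')
yaw=np.radians(1.89);Rz=Rn.from_euler('z',-yaw).as_matrix();n=Rz@[-.5,0,.866];xs=Rz@[.866,0,.5];y=np.cross(n,xs)
K=np.array([494.9,-278.7,76]);p0=K+36*n
def onp(d,u,v):
    c,r=ray(d,u,v); return c+r*((p0-c)@n)/(r@n)
a=onp(T,374.6,208.1);b=onp(T,380.2,209.8);d=a-b;th=-np.arctan2(d@y,d@xs);print(d@xs,d@y,'theta',th,'offset inner end',(b-p0)@xs,(b-p0)@y,y)
bd=np.cos(th)*xs-np.sin(th)*y;print('bar world angle',np.degrees(np.arctan2(bd[1],bd[0])))
print('h28',K+28*n)
go(481,-278,170,np.degrees(np.arctan2(bd[1],bd[0]))-90)
E
```

```text
5.402944716684261 14.804304460977404 theta -1.2208588103665257 offset inner end 0.7069984843195026 0.741235573487711 [0. 1. 0.]
bar world angle 70.56995984816076
h28 [ 480.9 -278.2  100.2]
row [-55.2   2.9  10.8] turn 19.6 | at [450.4 274.2 279.2] jaw 0.1 F [ 0.2 -0.6 -0.1] w 0.3 t 19.5 q7 -0.37
```

Emit:
play_rows(
  series=[
    [-55.2, 2.9, 4, 19.6, 0.53],
    [-55.2, 2.9, 4, 19.6, 0.53],
    [-55.2, 2.9, 4, 19.6, 0.53],
    [-55.2, 2.9, 4, 19.6, 0.53],
    [-55.2, 2.9, 4, 19.6, 0.53],
    [-55.2, 2.9, 4, 19.6, 0.53],
    [-55.2, 2.9, 4, 19.6, 0.53],
    [-55.2, 2.9, 4, 19.6, 0.53],
  ],
)

```text
clock: 20.3
eef_pos: [470.7, -125.9, 247.8]
tool_rot: [-3.138, 0.001, 1.231]
force: [0.9, 0.0, -0.8]
width: 40.1
```

```bash
python3 -c "
from h import *
go(481,-278,150,-19.4)"
```

```text
row [-13.99   6.07   9.77] turn -0.1 | at [ 470.7 -125.9  247.8] jaw -19.5 F [ 0.9  0.  -0.8] w 40.1 t 20.3 q7 0.18
```

Emit:
play_rows(
  series=[
    [-4.5, 2, 2, 0, 0.53],
    [-9, 4, 5, 0, 0.53],
    [-14, 6.1, 8, 0, 0.53],
    [-14, 6.1, 9.8, 0, 0.53],
    [-14, 6.1, 9.8, 0, 0.53],
    [-14, 6.1, 9.8, 0, 0.53],
    [-14, 6.1, 9.8, 0, 0.53],
  ],
)

```text
clock: 21.0
eef_pos: [483.2, -275.2, 151.7]
tool_rot: [-3.141, -0.001, 1.232]
force: [-0.2, -0.1, -0.3]
width: 40.0
```

```bash
python3 -c "
from h import *
go(481,-278,103,-19.4)"
```

```text
row [-0.34 -0.11  4.87] turn 0.0 | at [ 483.2 -275.2  151.7] jaw -19.4 F [-0.2 -0.1 -0.3] w 40.0 t 21.0 q7 0.52
```

Emit:
play_rows(
  series=[
    [-0.2, 0, 1.5, 0, 0.53],
    [-0.2, 0, 3, 0, 0.53],
    [-0.2, 0, 4, 0, 0.53],
    [-0.2, 0, 4.7, 0, 0.53],
    [-0.2, 0, 4.7, 0, 0.53],
    [-0.2, 0, 4.7, 0, 0.53],
  ],
)

```text
clock: 21.6
eef_pos: [482.7, -278.6, 105.1]
tool_rot: [3.141, 0.0, 1.231]
force: [0.2, 0.3, 0.8]
width: 40.1
```

Emit:
play_rows(
  series=[
    [0, 0, 0, 0, 0.6],
    [0, 0, 0, 0, 0.66],
    [0, 0, 0, 0, 0.7],
    [0, 0, 0, 0, 0.73],
    [0, 0, 0, 0, 0.73],
  ],
)

```text
clock: 22.1
eef_pos: [482.2, -278.8, 104.6]
tool_rot: [3.142, 0.0, 1.231]
force: [-0.1, -0.4, 0.2]
width: 23.0
```

```bash
python3 -c "
from h import *
go(481,-278.3,103,-91.9)"
```

```text
row [ 0.   -0.13  0.16] turn 72.4 | at [ 482.2 -278.8  104.6] jaw -19.5 F [-0.1 -0.4  0.2] w 23.0 t 22.1 q7 0.56
```

Emit:
play_rows(
  series=[
    [0, 0, 0.1, 6, 0.73],
    [0, 0, 0.1, 12, 0.73],
    [0, 0, 0.1, 18, 0.73],
    [0, 0, 0.1, 24, 0.73],
    [0, 0, 0.1, 30, 0.73],
    [0, 0, 0.1, 36, 0.73],
    [0, 0, 0.1, 40, 0.73],
    [0, 0, 0.1, 40, 0.73],
  ],
)

```text
clock: 22.9
eef_pos: [481.8, -278.5, 103.4]
tool_rot: [-3.141, 0.001, 0.533]
force: [-0.2, 1.1, 0.6]
width: 23.0
```

```bash
python3 -c "
from h import *
go(481,-278.3,103.5,-91.9)"
```

```text
row [-0.06 -0.05 -0.01] turn 32.4 | at [ 481.8 -278.5  103.4] jaw -59.5 F [-0.2  1.1  0.6] w 23.0 t 22.9 q7 0.06
```

Emit:
play_rows(
  series=[
    [0, 0, 0, 6, 0.73],
    [0, 0, 0, 12, 0.73],
    [0, 0, 0, 18, 0.73],
    [0, 0, 0, 24, 0.73],
    [0, 0, 0, 29, 0.73],
    [0, 0, 0, 32.4, 0.73],
    [0, 0, 0, 32.4, 0.76],
    [0, 0, 0, 32.4, 0.78],
  ],
)

```text
clock: 23.7
eef_pos: [482.8, -278.1, 103.5]
tool_rot: [-3.141, -0.0, -0.03]
force: [0.6, 2.4, 1.2]
width: 19.1
```

Emit:
play_rows(
  series=[
    [0, 0, 0, 0, 0.8],
    [0, 0, 0, 0, 0.82],
    [0, 0, 0, 0, 0.83],
    [0, 0, 0, 0, 0.83],
  ],
)

```text
clock: 24.1
eef_pos: [482.6, -278.5, 103.6]
tool_rot: [-3.141, -0.001, -0.032]
force: [1.8, 2.2, 1.8]
width: 14.7
```

```bash
python3 -c "
from h import *
go(481,-278.3,103.5,-91.9); print(status.read_state()['torque'])"
```

```text
row [-0.16 -0.01  0.01] turn 0.0 | at [ 482.6 -278.5  103.6] jaw -91.9 F [1.8 2.2 1.8] w 14.7 t 24.1 q7 -0.37
[ 0.51581408 -0.36844031  0.01551174]
```

Emit:
play_rows(
  series=[
    [0, 0, 0, 0, 0.84],
    [0, 0, 0, 0, 0.85],
    [0, 0, 0, 0, 0.85],
  ],
)

```text
clock: 24.4
eef_pos: [482.3, -278.6, 103.5]
tool_rot: [-3.141, 0.0, -0.033]
force: [2.1, 2.4, 1.0]
width: 12.6
```

Emit:
play_rows(
  series=[
    [0, 0, 0, 0, 0.87],
    [0, 0, 0, 0, 0.89],
    [0, 0, 0, 0, 0.89],
  ],
)

```text
clock: 24.7
eef_pos: [482.2, -278.6, 103.7]
tool_rot: [-3.141, -0.0, -0.033]
force: [0.7, 3.5, 3.3]
width: 10.8
```

Emit:
play_rows(
  series=[
    [0, 0, 0, 0, 0.92],
    [0, 0, 0, 0, 1],
    [0, 0, 0, 0, 1],
  ],
)

```text
clock: 25.0
eef_pos: [482.3, -278.6, 103.7]
tool_rot: [-3.141, -0.0, -0.033]
force: [0.8, 4.4, 5.4]
width: 10.6
```

Emit:
play_rows(
  series=[
    [0, 0, 0, 0, 0.85],
    [0, 0, 0, 0, 0.75],
    [0, 0, 0, 0, 0.65],
    [0, 0, 0, 0, 0.62],
    [0, 0, -1, 0, 0.62],
    [0, 0, -5, 0, 0.62],
    [0, 0, -10, 0, 0.62],
    [0, 0, -15, 0, 0.62],
  ],
)

```text
clock: 25.8
eef_pos: [481.6, -278.9, 255.6]
tool_rot: [3.141, 0.001, -0.034]
force: [2.1, -0.5, 0.2]
width: 32.3
```

Emit:
play_rows(
  series=[
    [0, -5, -2, 0, 0.62],
    [0, -10, -2, 0, 0.62],
    [0, -15, -2, 0, 0.62],
    [0, -20, -2, 0, 0.62],
    [0, -25, -2, 0, 0.62],
    [0, -25, -2, 0, 0.62],
  ],
)

```text
clock: 26.4
eef_pos: [490.6, -20.9, 273.1]
tool_rot: [-3.138, 0.002, -0.021]
force: [0.0, -0.4, -0.9]
width: 32.8
```

```bash
python3 - <<'E'
from h import *
np.set_printoptions(precision=1,suppress=True,linewidth=170)
go(481,-278,150,-91.9)
T=grab('top');S=grab('side')
print(T['img'][198:220,366:392].max(2))
c=lambda i,x0,y0,w,h,W,H: cv2.resize(i['img'][y0:y0+h,x0:x0+w],(W,H),interpolation=cv2.INTER_CUBIC)
cv2.imwrite('pics/m11.png',np.vstack([np.hstack([c(S,170,115,120,90,400,300),c(S,295,205,140,105,400,300)]),np.hstack([c(T,120,165,100,75,400,300),c(T,325,170,88,66,400,300)])])[:,:,::-1])
E
```

```text
row [-0.4 25.8 12.2] turn 0.7 | at [490.6 -20.9 273.1] jaw -91.2 F [ 0.  -0.4 -0.9] w 32.8 t 26.4 q7 -0.99
[[144 145 145 145 144 144 146 147 148 132  90  95 127 132 135 148 148 147 147 145 147 146 147 146 149 149]
 [146 147 147 145 148 149 151 138 100  80  83  85  84  81  79 112 144 148 148 145 146 146 146 146 146 130]
 [147 147 146 147 149 133  87  73  86  88  75  48  45  57  77  83  90 125 146 145 144 145 144 146 137 100]
 [147 147 148 150 142  98  49  76  74  35  14   6   8   3  31  58  66  95 134 149 146 147 148 148 130  87]
 [148 147 147 151 132  90  71  33  10  10   7  11  17   6   8  11  61  82 123 153 152 150 152 147 117  83]
 [153 152 153 149 119  84  70  18  17  11   8   5   6  12  11  11  27  63 112 144 149 149 149 126  80  86]
 [152 151 152 124  70  78  48  12  22  14  13   8   8   9  73 103  75  54 101 132 148 146 146 124  76  86]
 [148 147 149 125  77  66  20  10  16  13   8   7   8  11 100 113  37  28  77 126 146 145 149 119  52  66]
 [147 147 149 121  67  68  20  14  13  19  15   6   4   9 109 122  34  29 101 140 145 143 145 125  77  88]
 [147 146 147 122  75  69  21 
[... 661 characters left out ...]
   8  18  17  14  54 123 150 147 146 148 146 145 145 146]
 [146 146 146 146 146 146 146 146 150 132  94  72   8  11  13   8  54 120 149 145 145 145 145 146 145 146]
 [147 147 148 147 147 146 146 147 148 128  87  84  54  12  24  39  88 130 145 142 143 142 144 144 144 145]
 [144 143 145 145 143 145 145 144 147 128  88  90  94  95 130 158 154 151 147 148 147 148 148 148 145 145]
 [148 148 148 147 147 148 147 147 146 150 129  90  91  88 124 149 147 146 145 145 145 146 145 146 145 145]
 [147 147 147 147 148 147 148 147 148 150 130  88  90  87 123 151 147 148 147 148 147 147 148 149 150 149]
 [148 149 147 147 147 147 148 150 148 151 130  90  90  88 123 150 147 146 147 147 146 146 145 144 144 143]]
```

View pics/m11.png

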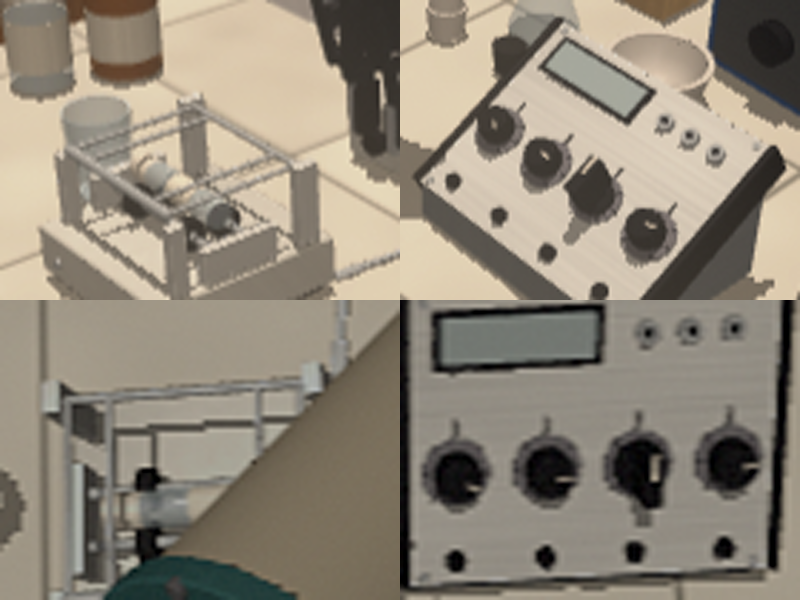

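Last picture (12 of 12): the guard lies level on its rests over the vial, the speed knob's line points up the slope, and the trim knobs look unchanged. A numeric check of the line angle and the bystanders follows.

```bash
python3 - <<'E'
from h import *
np.set_printoptions(precision=2,suppress=True)
T=load('top');S=load('side')
yaw=np.radians(1.89);Rz=Rn.from_euler('z',-yaw).as_matrix();n=Rz@[-.5,0,.866];xs=Rz@[.866,0,.5];y=np.cross(n,xs)
p0=np.array([494.9,-278.7,76])+36*n
def onp(d,u,v):
    c,r=ray(d,u,v); return c+r*((p0-c)@n)/(r@n)
def fit(d,pts):
    A=np.array([onp(d,*p) for p in pts]);A=np.c_[A@xs,A@y];k=np.polyfit(A[:,0],A[:,1],1);return -np.arctan(k[0])
g=T['img'].max(2).astype(float)
pts=[]
for r in range(205,210):
    w=np.clip(g[r,379:383]-20,0,None); pts.append(((w*np.arange(379,383)).sum()/w.sum(),r))
print('top theta',fit(T,pts),pts)
print('side proj line for th=0:',proj(S,[p0,p0+16*xs]))
b=np.round(proj(S,p0+8*xs)[0]).astype(int);x0,y0=b-[7,8]
gs=S['img'].max(2).astype(float);print(x0,y0);print(gs[y0:y0+16,x0:x0+16].astype(int))
o=cv2.imread('pics/top0.png').max(2).astype(int)
# bystanders/trims vs start
for nm,(x0,y0,x1,y1) in dict(trim1=(330,195,346,216),trim2=(350,195,366,216),trim4=(390,195,406,214),blk=(262,232,308,262),blk2=(308,264,358,288),crucstop=(245,160,295,180),flask=(262,128,288,158),mortar=(308,125,345,160),reagent=(420,160,462,198)).items():
    d=g[y0:y1,x0:x1]-o[y0:y1,x0:x1]; print(nm,np.median(d),int((abs(d-np.median(d))>40).sum()))
E
```

```text
top theta -0.033110695376616844 [(np.float64(380.6684210526316), 205), (np.float64(380.6341463414634), 206), (np.float64(380.64878048780486), 207), (np.float64(380.6341463414634), 208), (np.float64(380.62948207171314), 209)]
side proj line for th=0: [[357.7  264.72]
 [362.59 259.18]]
353 254
[[ 93 155 212 214 214 215 216 215 216 214 212 214 216 216 218 217]
 [135 211 214 214 214 214 215 215 216 216 216 214 214 214 217 218]
 [145 202 213 214 214 214 215 214 215 216 217 217 215 213 213 216]
 [122 176 211 212 213 215 215 215 214 215 216 216 218 217 214 213]
 [127 161 211 212 213 213 214 215 203 203 214 215 216 216 218 216]
 [118 111 202 213 212 213 213 202 150 160 216 203 214 214 216 217]
 [104 101 176 214 215 214 212 152  95 168 206 151 193 213 215 215]
 [126 125 181 214 216 216 188  98 168 207 127  68 111 192 214 214]
 [127 116 192 216 216 191  98 150 211 126  68  62  59 118 212 215]
 [124 113 215 218 197  91 127 210 144  69  63  59  59  79 192 215]
 [116 138 219 199 119  93 187 144  70  62  60  58  59  58 108 213]
 [122 192 200 120  67 120 178  82  64  61  59  59  59  58  58 190]
 [166 203 119  67  63  64  64  64  61  59  59  59  59  59  57 107]
 [199 150  70  64  64  64  64  61  60  59  58  59  59  58  57  58]
 [150  69  64  64  64  64  62  59  59  59  58  59  58  58  58  57]
 [ 70  63  63  64  65  62  60  59  58  58  59  59  58  58  58  59]]
trim1 13.0 0
trim2 12.0 0
trim4 11.5 0
blk 1.0 519
blk2 17.0 3
crucstop -22.0 230
flask 23.5 193
mortar 14.0 257
reagent 13.0 0
```

```bash
python3 - <<'E'
from h import *
S=load('side');o=cv2.imread('pics/side0.png').astype(int).max(2);g=S['img'].max(2).astype(int)
for nm,(x0,y0,x1,y1) in dict(cruc=(303,202,320,222),stopper=(326,216,344,234),flask=(334,180,358,215),mortar=(366,217,404,240),blk=(254,236,272,280),blk2=(248,280,282,322),beaker=(186,144,212,170),spat=(270,178,318,200)).items():
    d=g[y0:y1,x0:x1]-o[y0:y1,x0:x1]; print(nm,np.median(d),int((abs(d-np.median(d))>50).sum()),d.size)
s=status.read_state();print(s['eef_pos'],s['force'],s['clock'])
print(order.finish_job())
E
```

```text
cruc 10.0 0 340
stopper 7.0 0 324
flask 11.0 0 840
mortar 12.0 0 874
blk 0.0 195 792
blk2 10.0 111 1428
beaker 11.0 11 676
spat 12.0 0 1056
[490.53701828 -27.29943836 273.88670087] [-0.04030036 -0.27201949  0.45418799] 26.5
the job is handed in; nothing more can be done
None
```

The job is done and handed in at about 26.5 s on the robot's clock, with the arm clear of everything.

- **Vial:** it lies in the groove across all four wheels. My first placing was about 7 mm toward +y, so I regrasped it. It is now within about 1 mm of the nest centre along y.
- **Guard:** it is down on its rests. The fingertips met the bar at 129.5 mm against the expected 130, with 20 N, and the last picture shows it level over the vial.
- **Speed knob:** the last top image puts the white line about −0.03 rad from straight up the slope. The pixels can't settle it much finer than that, and the side view agrees in direction.
- **Not touched:** the round knobs match the start image in the top view. The crucible, stopper, flask, mortar and spatula match in the side view, and the reagent bottle in the top view.
- **Check that disagreed:** the areas around the two black look-alikes differed in brightness, and the beaker slightly (11 pixels). I put this down to the arm and its shadow, but didn't confirm it with another picture. The gripper never went down near them.

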